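# Tap the tapered key home in a drive hub

## Task

Take the brass tapered key out of the white rack, stand it point down in the gap of the blue hub next to the steel shaft, and let go of it. Then tap or push it down from above until its head is fully down on the hub and the shoe is tight against the shaft, and leave it there. Leave the black-headed key in the rack.

Things in the scene. Friction and masses are not known exactly. Their poses are not given: they have to be found in the camera images.
- key: Brass tapered key, 0.1 to 0.2 kg, hung point down in a pocket of the white rack (72 mm high), 2 mm loose. Origin: centre of the head's underside; z up. Head 24 mm in x, 36 in y, to 38 mm above the origin: grasp it from above. Shank to 60 mm below, 24 mm wide in x; thickness in y tapers on both sides, 26 mm at the head to 8 at the tip. Lift 65 mm to clear; a half turn makes no difference.
- plain_key: The wrong key: black head of the same size, origin and axes as the brass key's, straight dark steel shank 10 mm thick. It hangs in the other pocket of the rack, 100 mm from the brass key along their y axis; either key may be in either pocket.
- gap (a point): Middle of the gap's mouth at the start, at the flat top of the fixed blue hub, 78 mm above the worktop; z up. Mouth 18 mm in y, 33 in x, 64 deep; the walls slope like the key. Set the key with its y along this y, either way round: loose, its head stops about 27 mm above the hub; home, it rests on the hub, its axis 4 mm to -y. Shaft (30 mm thick, 11 mm above the hub) 43 mm to -y.
- shoe (a joint): Travel (m) of the aluminium shoe, the gap's -y wall: 0 at the start, grows as the key drives it towards the shaft; about 0.008 when the key is home (stop 0.0085). Stiff dry friction, no spring: it stays where left. Driving the key takes a push of about 3 to 15 N straight down on its head; its weight does not do it.
Mind the look-alikes: they are no part of the job. There is more than one size of the key; the job needs the smallest.

How it is judged:
By the outcome, as a careful person would: the job done as asked, in the order asked, and still so for the second after the job is handed in, with the robot touching nothing.
It also fails if it takes over 51 s, if anything falls off the work surface, if the arm or the gripper's body presses on something with over 40 N, if the wrist force passes 120 N, or if a joint passes its speed limit or range.

## Robot

A 6-joint arm with a two-finger parallel gripper is mounted at the origin on a cart in front of the work surface, level with it; the furniture and walls round the work are solid. World frame = base frame: x ahead of the robot, y to its left, z up, the work surface at z = 0. Lengths are in mm, angles in rad, forces in N, time in s.
With the tool pointing down it reaches from about 350 to 775 mm from the base axis. Payload 7.3 kg.
Tool frame: the origin (TCP) lies on the centre line of the jaws, within the pads' length; the fingertips stand bot.tip_reach ahead of it and the grasp point (between the pads) lies 6 mm ahead of it (bot.tip_reach is the distance from the TCP to the fingertips, in mm); z points along the fingers, y is the direction in which the jaws open and shut (so a half turn about z gives the same grasp; the last joint's range is limited). The gripper opens to 92 mm and grips with 3 to 60 N. Pads are 19 mm wide; open, the fingers measure 130 mm over their backs; the gripper's body (75 mm by 190 mm) begins 47 mm behind the grasp point.
Start: joints at [-1.347, 0.342, 1.524, -0, 1.275, -0.146], TCP at [189.773, -489.519, 251.741] pointing down, gripper open.
Joint ranges: [-2.53, 2.53], [-0.77, 2.02], [0.04, 2.7], [-1, 4.14], [0.28, 2.66], [-3.11, 3.11]. Speed limits (rad/s): [2.57, 2.57, 3.14, 3.14, 3.14, 3.14].

## Interface

Orientations are given as [roll, pitch, yaw] about the fixed x, y, z axes, in that order (R = Rz(yaw) Ry(pitch) Rx(roll)).
In Python, from plant import bot gives the robot as it stands.
- The arm moves only by the tool step_arm, never from a script. Its argument "deltas" is a list of rows, each a list of 6 numbers: the shift along the tool's x, y, z in mm, then the turn, a rotation vector about the tool's x, y, z in rad. A call has 1 to 5 rows; each row is the pose to reach, as a shift and turn from the pose commanded when the call began, along the tool's axes at that moment; what a row does not reach only later rows make up. A row lasts 1/12 s, in which the tool goes at most 41.7 mm and 7.16 degrees, less where a joint would pass 70% of its speed; a pose out of reach is approached as far as the arm can. A call with a gripper value outside its range is refused whole. "fingers" is the finger opening in mm, from 0 to 91.8, set as the call begins (left out, the last holds). The fingers move at their own pace and stop on an object; the grip force is fixed at half the most. Time passes only in rows, so rows that repeat a pose let the fingers close. It gives the time, the measured TCP pose, the force and the opening at its end, in the units of the state.
- bot.get_obs(): the state, without advancing time (a new reading comes with each control period).
- bot.capture(name): name is "scene" or "side" or "wrist"; returns a dict with "color" (384x512x3 uint8, red, green, blue), "fx", "fy", "cx", "cy" (pixels), "k1" (the pictures are not rectified: a ray, as slopes to the right and down, at radius r is drawn at 1 + k1 r^2 times it, then the intrinsics apply), "R" (3x3) and "t" (3): a world point X has camera coordinates R X + t. Camera axes: x right, y down, z forward; pixel columns grow to the right and rows downward; lengths in mm; the calibration is good to about 2 mm. A picture is of the moment at which its call begins. There is no depth.
- bot.close_job(): hands the job in, once; it reports no verdict.
Trained networks look in a picture, given as the dict that the camera call returned (one of the last four; its "shot" number tells which), for a name from the list of things; names that differ only in an ending like _2 or _b are one class to them, and where a whole thing is asked for, a point or a joint stands for the part that bears it (a point fixed in the world has none). Each returns a list of dicts, best first, with "p" (0 to 1); they miss things now and then, are a little off and sometimes report something else, mostly with a low value. They report only what shows in the picture. A call takes as long as a camera call. They do not tell look-alikes from the thing itself.
- bot.boxes_of(query, picture): "rect" ([centre column, centre row, width, height] in pixels, round what is visible of it).
The state is a dict: "time": time; "joint_positions": joint angles; "dq": joint speeds; "tau": joint torques, N m; "tool_pos": TCP position; "tcp_rot": TCP orientation; "contact_force": force on the tool from outside, world axes, zero at the start; "moment": the same for the moment, N m; "grip_width": finger opening in mm.
Only numpy, scipy, OpenCV 4.12 (cv2) and the standard library are available. Lean on these libraries where they do the work, as an engineer would, in place of code of your own. Each camera call takes 0.05 s, during which the arm holds its last target. There are 200 camera calls.

## Working session

There is one attempt and no reset: what is moved stays moved. The work goes in short steps, Python scripts to look and compute and a tool call to move; the robot and the scene stay as the last step left them, time stands still between calls to the robot, and variables do not carry over. Pictures are saved under pics/ and viewed, about 8 in all and at most 12, crops included, and the job is handed in when it is done.

Besides the shell and the picture viewer there is one more tool, called after "Emit:" as name([rows], argument=value, ...), one row to a line, values as JSON. step_arm: Moves the arm, as the interface text tells. Its arguments: {"type":"object","properties":{"deltas":{"type":"array"},"fingers":{"type":"number"}},"required":["deltas"]}

```bash
mkdir -p pics
cat > h.py <<'E'
import numpy as np,cv2
from plant import bot
def cap(n,f=None):
    p=bot.capture(n)
    if f: cv2.imwrite('pics/'+f,p['color'][:,:,::-1])
    return p
def ray(p,u,v):
    x,y=(u-p['cx'])/p['fx'],(v-p['cy'])/p['fy']; a,b=x,y
    for _ in range(20):
        s=1+p['k1']*(a*a+b*b); a,b=x/s,y/s
    R=np.array(p['R']);t=np.array(p['t']); return -R.T@t, R.T@np.array([a,b,1.])
def onz(p,u,v,z):
    o,d=ray(p,u,v); return o+d*(z-o[2])/d[2]
def proj(p,X):
    c=np.array(p['R'])@np.array(X,float)+np.array(p['t']); a,b=c[0]/c[2],c[1]/c[2]; s=1+p['k1']*(a*a+b*b)
    return np.array([p['fx']*a*s+p['cx'],p['fy']*b*s+p['cy']])
E
python3 - <<'E'
from h import *
ims=[]
for n in ['scene','side']:
    p=cap(n); ims.append(p['color'][:,:,::-1])
    print(n,(-np.array(p['R']).T@np.array(p['t'])).round(),p['fx'],p['k1'])
    for q in ['key','plain_key','gap','shoe']:
        try: print(q,[(np.round(d['rect']).tolist(),round(d['p'],2)) for d in bot.boxes_of(q,p)][:5])
        except Exception as e: print(q,e)
cv2.imwrite('pics/a.png',cv2.resize(ims[0],(800,600),interpolation=cv2.INTER_CUBIC))
cv2.imwrite('pics/b.png',cv2.resize(ims[1],(800,600),interpolation=cv2.INTER_CUBIC))
print(bot.tip_reach,bot.get_obs())
E
```

```text
scene [-44. 549. 775.] 404.07693384023673 -0.11078404634830806
key [([185.0, 219.0, 19.0, 25.0], 0.85), ([199.0, 262.0, 30.0, 57.0], 0.81), ([137.0, 237.0, 35.0, 51.0], 0.8), ([299.0, 168.0, 66.0, 61.0], 0.48)]
plain_key [([222.0, 201.0, 23.0, 25.0], 0.62)]
gap [([299.0, 169.0, 67.0, 64.0], 0.68)]
shoe [([303.0, 158.0, 15.0, 8.0], 0.46)]
side [280. 807. 686.] 405.96498721701647 -0.025587120118192717
key [([169.0, 285.0, 36.0, 62.0], 0.93), ([212.0, 240.0, 21.0, 30.0], 0.84), ([262.0, 269.0, 23.0, 58.0], 0.63)]
plain_key [([232.0, 208.0, 17.0, 25.0], 0.58)]
gap [([262.0, 157.0, 48.0, 59.0], 0.83)]
shoe []
25.0 {'time': 0.5, 'joint_positions': array([-1.34697638e+00,  3.41996993e-01,  1.52417280e+00,  3.47134704e-05,
        1.27538082e+00, -1.45999469e-01]), 'dq': array([-1.94182594e-03, -1.25374743e-03, -2.48791922e-03, -1.23187467e-04,
       -5.21433102e-04,  8.02006716e-05]), 'tau': array([-1.47569190e-03, -4.30814302e+01, -2.44311368e+01,  7.16552907e-02,
        4.89374343e-02, -2.49744170e-05]), 'tool_pos': array([ 189.78793802, -489.48582825,  251.71661481]), 'tcp_rot': array([ 3.14154623e+00, -2.67408113e-05,  3.69809314e-01]), 'contact_force': array([ 0.50287553,  1.15032703, -0.03499034]), 'moment': array([-0.04280414,  0.02116607,  0.03202552]), 'grip_width': 91.81262504658166}
```

View pics/a.png

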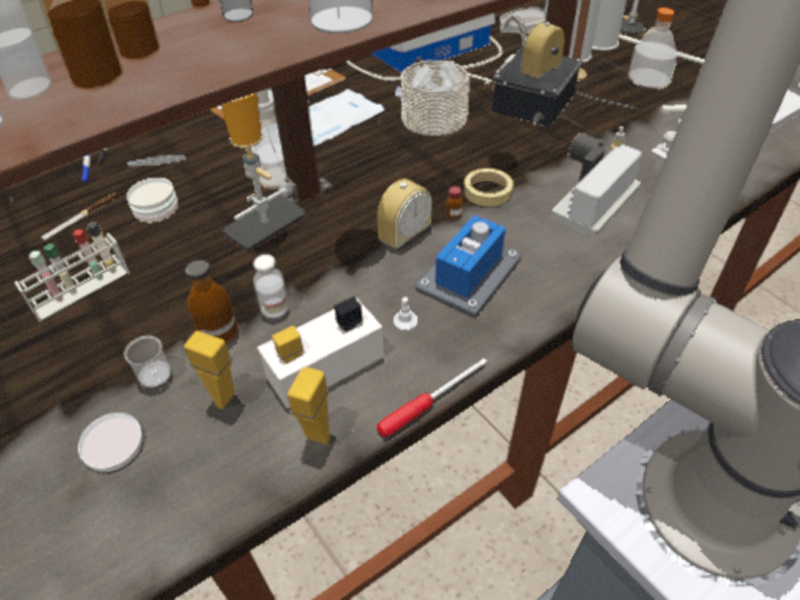

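View pics/b.png

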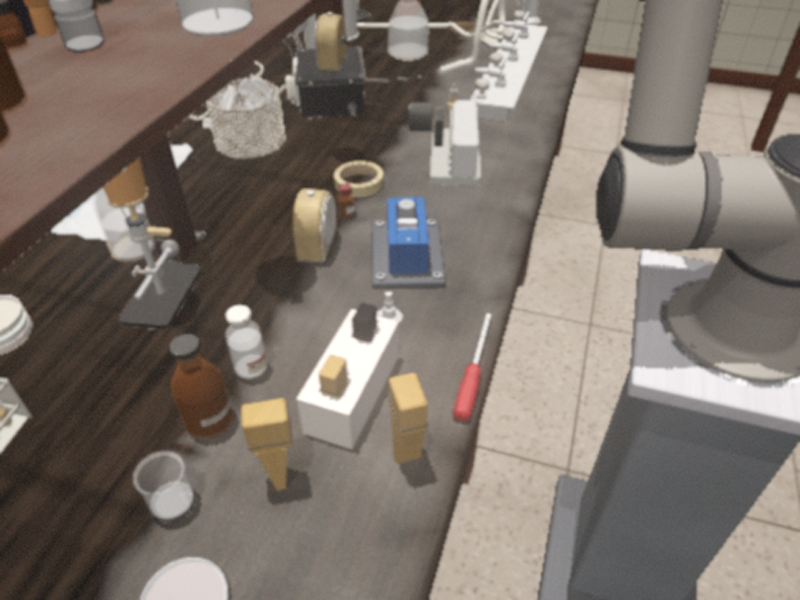

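Several candidates. The yellow tapered blocks at (209,370) and (309,405) in the 800-px scene picture stand free and are larger. The yellow head in the white rack at (288,345) fits the key, and the black head at (348,314) is the plain key. The hub is at (470,255), with the shaft stub at its far end. I'll confirm in an enlarged crop.

Run:
```python
from h import *
def z(n,x,y,w,h,s=4):
    c=cap(n)['color'][y:y+h,x:x+w,::-1]; c=cv2.resize(c,None,fx=s,fy=s,interpolation=cv2.INTER_CUBIC)
    return c
a=np.hstack([z('scene',160,185,95,75),z('scene',260,130,85,75)]);b=np.hstack([z('side',185,185,95,75),z('side',230,120,85,75)])
b2=np.vstack([a,b]);print(b2.shape);cv2.imwrite('pics/c.png',b2)
```

```text
(600, 720, 3)
```

View pics/c.png

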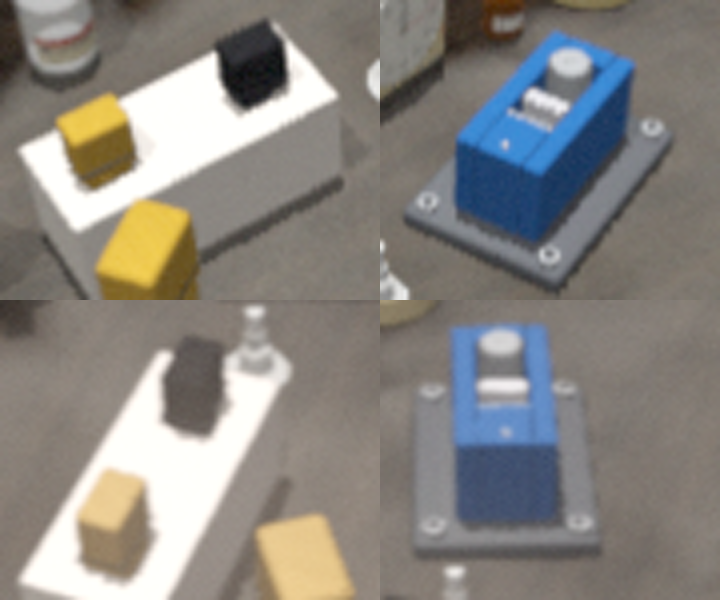

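Run:
```python
from h import *
S=cap('scene');D=cap('side')
def f(p,pts,ox,oy,cx,cy,z): return np.array([onz(p,ox+(u-cx)/4,oy+(v-cy)/4,z)[:2] for u,v in pts]).round(1)
def show(n,q):print(n,q.tolist())
show('key S',f(S,[(95,120),(58,120),(112,97),(132,118),(75,148)],160,185,0,0,110))
show('key D',f(D,[(114,499),(80,515),(110,470),(147,482),(118,525)],185,185,0,300,110))
show('plain S',f(S,[(252,44)],160,185,0,0,110));show('plain D',f(D,[(200,368)],185,185,0,300,110))
show('rack S',f(S,[(20,150),(275,22),(338,95),(78,228)],160,185,0,0,72))
show('rack D',f(D,[(20,578),(160,352),(285,375)],185,185,0,300,72))
show('hub S',f(S,[(457,137),(558,33),(634,65),(545,172)],260,130,380,0,78))
show('hub D',f(D,[(453,325),(545,325),(556,443),(457,443)],230,120,380,300,78))
show('shaft S',f(S,[(571,62)],260,130,380,0,89));show('shaft D',f(D,[(502,343)],230,120,380,300,89))
```

```text
key S [[513.8, 347.3], [526.2, 363.5], [522.7, 331.5], [502.8, 330.4], [503.1, 365.7]]
key D [[512.8, 351.1], [524.2, 365.1], [521.6, 334.6], [502.0, 336.3], [505.0, 365.3]]
plain S [[509.0, 248.0]]
plain D [[504.7, 255.6]]
rack S [[552.1, 381.2], [547.3, 209.7], [476.3, 213.4], [483.8, 381.6]]
rack D [[552.0, 381.5], [544.8, 214.1], [473.9, 210.2]]
hub S [[541.0, 58.4], [580.9, -62.2], [524.5, -80.2], [482.4, 35.1]]
hub D [[583.7, -59.6], [525.0, -78.2], [482.3, 43.4], [539.9, 61.8]]
shaft S [[543.0, -39.3]]
shaft D [[541.2, -33.8]]
```

Emit:
step_arm([
  [469, -353, 0, 0, 0, 0],
  [469, -353, 0, 0, 0, 0],
  [469, -353, 0, 0, 0, 0],
  [469, -353, 0, 0, 0, 0],
  [469, -353, 0, 0, 0, 0],
])

```text
time: 1.22
tool_pos: [300.2, -310.9, 251.8]
tcp_rot: [3.141, -0.0, 0.369]
contact_force: [1.7, -0.6, 0.3]
grip_width: 92.1
```

```bash
cat >> h.py <<'E'
def to(x,y,z,yaw):
    o=bot.get_obs();P=np.array(o['tool_pos']);w=o['tcp_rot'][2];d=np.array([x,y,z])-P;c,s=np.cos(w),np.sin(w)
    print('t',round(o['time'],2),'P',P.round(1),'rot',np.round(o['tcp_rot'],3),'F',np.round(o['contact_force'],1),'g',round(o['grip_width'],1))
    print('delta',round(d[0]*c+d[1]*s,1),round(d[0]*s-d[1]*c,1),round(-d[2],1),'rz',round(-(yaw-w),3))
E
python3 - <<'E'
from h import *
to(500,10,250,.344)
S=cap('scene')
for u,v in [(203.5,281.6),(142,257)]: print(onz(S,u,v,0).round())
E
```

```text
t 1.22 P [ 300.2 -310.9  251.8] rot [ 3.141 -0.     0.369] F [ 1.7 -0.6  0.3] g 92.1
delta 302.1 -227.2 1.8 rz 0.025
[410. 375.  -0.]
[553. 457.  -0.]
```

Emit:
step_arm([
  [302, -227, 2, 0, 0, 0.025],
  [302, -227, 2, 0, 0, 0.025],
  [302, -227, 2, 0, 0, 0.025],
  [302, -227, 2, 0, 0, 0.025],
  [302, -227, 2, 0, 0, 0.025],
])

```text
time: 1.68
tool_pos: [410.4, -133.9, 250.9]
tcp_rot: [3.141, -0.001, 0.344]
contact_force: [0.4, -1.2, 0.0]
grip_width: 91.7
```

Emit:
step_arm([
  [140, -102, 2, 0, 0, 0.0],
  [140, -102, 2, 0, 0, 0],
  [140, -102, 2, 0, 0, 0],
  [140, -102, 2, 0, 0, 0],
  [140, -102, 2, 0, 0, 0],
])

```text
time: 2.1
tool_pos: [509.5, 12.5, 248.5]
tcp_rot: [-3.141, -0.002, 0.349]
contact_force: [-1.1, -0.0, 0.1]
grip_width: 91.8
```

Run:
```python
from h import *
W=cap('wrist','d.png'); to(513,348,200,-.037)
R=np.array(W['R']);print((-R.T@W['t']).round(),R.round(2).tolist())
for q in ['gap','shoe']: print(q,[(np.round(d['rect']).tolist(),round(d['p'],2)) for d in bot.boxes_of(q,W)][:3])
print('pred gap',proj(W,(527.5,4,78)),'shaft',proj(W,(542,-36.5,89)))
S=cap('scene')
for x,y in [(553,457),(410,375)]: print([proj(S,(x,y,z)).round() .tolist() for z in (100,120,140,160)])
```

```text
t 2.15 P [508.6  11.1 248.2] rot [-3.141e+00 -1.000e-03  3.500e-01] F [-0.5  0.4 -0.1] g 91.7
delta 119.5 -315.0 48.2 rz 0.387
[580.  38. 382.] [[0.34, -0.94, -0.0], [-0.9, -0.33, 0.28], [-0.26, -0.09, -0.96]]
gap [([289.0, 155.0, 160.0, 112.0], 0.91)]
shoe [([288.0, 164.0, 27.0, 31.0], 0.55)]
pred gap [274.6404702  166.22264187] shaft [324.1312274  169.01604167]
[[132.0, 230.0], [129.0, 225.0], [127.0, 219.0], [124.0, 212.0]]
[[198.0, 256.0], [197.0, 250.0], [195.0, 244.0], [194.0, 238.0]]
```

View pics/d.png

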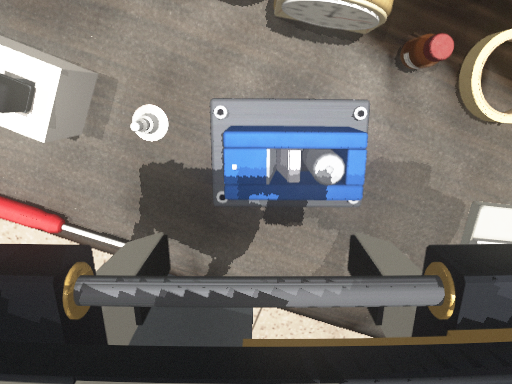

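The wrist picture shows the hub: the gap at cols 270–287 and centre row about 165, the shoe at 289–301 and the shaft at (327,165).

Emit:
step_arm([
  [100, -315, 0, 0, 0, 0.387],
  [100, -315, 0, 0, 0, 0.387],
  [100, -315, 0, 0, 0, 0.387],
  [100, -315, 0, 0, 0, 0.387],
  [100, -315, 0, 0, 0, 0.387],
])

```text
time: 2.72
tool_pos: [499.9, 200.7, 249.1]
tcp_rot: [3.141, -0.001, -0.049]
contact_force: [0.5, -0.2, -0.6]
grip_width: 91.7
```

```bash
python3 - <<'E'
from h import *
W=dict(cap('wrist'));import cv2
to(495,350,250,-.037)
E
python3 - <<'E'
from h import *
# replay: wrist cam pose at hub shot
p=cap('wrist'); p=dict(p)
p['R']=None
E
true
```

```text
t 2.77 P [498.8 207.8 249. ] rot [-3.137 -0.    -0.042] F [-1.5  5.1 -0.1] g 91.8
delta -9.8 -142.0 -1.0 rz -0.005
```

Emit:
step_arm([
  [-10, -137, 0, 0, 0, 0],
  [-10, -137, 0, 0, 0, 0],
  [-10, -137, 0, 0, 0, 0],
  [-10, -137, 0, 0, 0, 0],
  [-10, -137, 0, 0, 0, 0],
])

```text
time: 3.23
tool_pos: [495.9, 339.2, 248.3]
tcp_rot: [3.141, 0.0, -0.041]
contact_force: [0.1, -0.7, -0.2]
grip_width: 92.4
```

Run:
```python
from h import *
W=cap('wrist','e.png'); to(513,348,200,-.037)
import pickle;pickle.dump(W,open('e.pkl','wb'))
for q in ['key','plain_key']: print(q,[(np.round(d['rect'],1).tolist(),round(d['p'],2)) for d in bot.boxes_of(q,W)][:4])
print('pred',proj(W,(513,348,110)))
```

```text
t 3.28 P [496.1 337.5 248.3] rot [ 3.14   0.    -0.042] F [-0.4 -0.1  0.6] g 91.9
delta 16.4 -11.2 48.3 rz -0.005
key [([225.0, 271.1, 63.4, 98.9], 0.97), ([118.2, 132.3, 95.7, 74.1], 0.87), ([247.7, 161.4, 46.4, 34.1], 0.73), ([366.8, 163.4, 51.6, 39.1], 0.61)]
plain_key [([366.3, 162.3, 50.4, 35.0], 0.81)]
pred [246.5844048  170.24903943]
```

View pics/e.png

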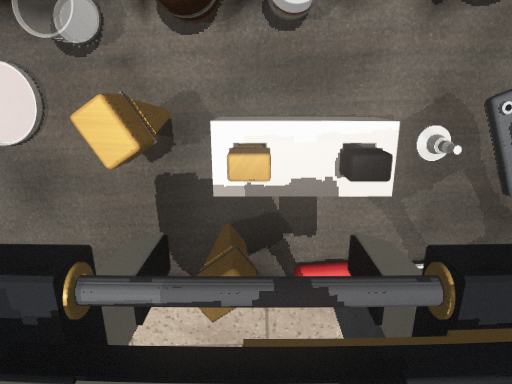

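Run:
```python
from h import *
import pickle;W=pickle.load(open('e.pkl','rb'))
print(W['fx'])
for u,v in [(249.5,165.5),(228,150),(271,150),(271,180),(228,180),(366,165)]: print(onz(W,u,v,110).round(1))
for u,v in [(211,122),(399,122),(393,196),(215,196)]: print('rack',onz(W,u,v,72).round(1))
```

```text
340.44891350749725
[516.8 345.4 110. ]
[530.2 362.1 110. ]
[528.8 327.6 110. ]
[504.  328.4 110. ]
[505.5 363.7 110. ]
[513.6 250.6 110. ]
rack [550.3 379.3  72. ]
rack [544.  210.2  72. ]
rack [474.4 211.1  72. ]
rack [481.2 380.9  72. ]
```

Emit:
step_arm([
  [19, -10, 30, 0, 0, -0.005],
  [19, -10, 70, 0, 0, -0.005],
  [19, -10, 105, 0, 0, -0.005],
  [19, -10, 130, 0, 0, -0.005],
  [19, -10, 130, 0, 0, -0.005],
])

```text
time: 3.8
tool_pos: [513.0, 343.7, 113.0]
tcp_rot: [3.136, 0.01, -0.04]
contact_force: [-1.4, 0.1, 0.4]
grip_width: 91.8
```

Run:
```python
from h import *
to(515,347,103,-.037)
```

```text
t 3.8 P [513.  343.7 113. ] rot [ 3.136  0.01  -0.04 ] F [-1.4  0.1  0.4] g 91.8
delta 1.9 -3.4 10.0 rz -0.003
```

Emit:
step_arm([
  [0, 0, 12, 0, 0, 0],
  [0, 0, 15, 0, 0, 0],
  [0, 0, 15, 0, 0, 0],
  [0, 0, 15, 0, 0, 0],
])

```text
time: 4.13
tool_pos: [516.1, 347.3, 105.3]
tcp_rot: [-3.141, -0.002, -0.038]
contact_force: [-0.2, -0.4, -0.1]
grip_width: 91.6
```

Emit:
step_arm([
  [0, 0, 0, 0, 0, 0],
  [0, 0, 0, 0, 0, 0],
  [0, 0, 0, 0, 0, 0],
  [0, 0, 0, 0, 0, 0],
  [0, 0, 0, 0, 0, 0],
], fingers=25)

```text
time: 4.55
tool_pos: [515.2, 348.0, 103.8]
tcp_rot: [-3.142, -0.0, -0.037]
contact_force: [-0.7, -0.6, -0.6]
grip_width: 63.1
```

Emit:
step_arm([
  [0, 0, 0, 0, 0, 0],
  [0, 0, 0, 0, 0, 0],
  [0, 0, 0, 0, 0, 0],
  [0, 0, 0, 0, 0, 0],
  [0, 0, 0, 0, 0, 0],
])

```text
time: 4.97
tool_pos: [515.2, 347.8, 103.5]
tcp_rot: [3.141, 0.0, -0.037]
contact_force: [0.2, 0.0, -0.8]
grip_width: 36.2
```

Emit:
step_arm([
  [0, 0, 0, 0, 0, 0],
  [0, 0, 0, 0, 0, 0],
  [0, 0, -3, 0, 0, 0],
  [0, 0, -10, 0, 0, 0],
  [0, 0, -20, 0, 0, 0],
])

```text
time: 5.38
tool_pos: [514.7, 347.6, 123.3]
tcp_rot: [3.141, 0.002, -0.037]
contact_force: [0.4, -0.8, -1.2]
grip_width: 35.5
```

Emit:
step_arm([
  [0, 0, -20, 0, 0, 0],
  [0, 0, -40, 0, 0, 0],
  [0, 0, -60, 0, 0, 0],
  [0, 0, -75, 0, 0, 0],
  [0, 0, -75, 0, 0, 0],
])

```text
time: 5.8
tool_pos: [516.8, 348.7, 203.4]
tcp_rot: [-3.138, -0.007, -0.037]
contact_force: [0.9, 0.1, -1.7]
grip_width: 35.7
```

Run:
```python
from h import *
to(528.5,1,220,.344)
a=cap('wrist')['color'];b=cap('scene')['color'][130:322,60:316]
cv2.imwrite('pics/f.png',np.hstack([a,cv2.resize(b,(512,384))])[:,:,::-1][:, ::1]); 
i=cv2.imread('pics/f.png');cv2.imwrite('pics/f.png',cv2.resize(i,(800,300)))
```

```text
t 5.8 P [516.8 348.7 203.4] rot [-3.138 -0.007 -0.037] F [ 0.9  0.1 -1.7] g 35.7
delta 24.5 347.1 -16.6 rz -0.381
```

View pics/f.png

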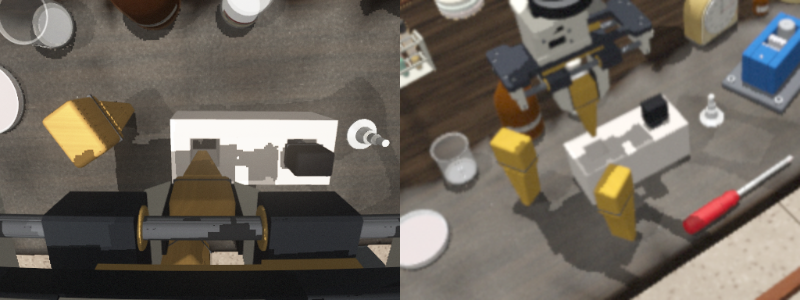

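Emit:
step_arm([
  [0, 0, -25, 0, 0, 0],
  [0, 42, -30, 0, 0, -0.08],
  [0, 84, -30, 0, 0, -0.16],
  [0, 126, -30, 0, 0, -0.24],
  [0, 168, -30, 0, 0, -0.32],
])

```text
time: 6.32
tool_pos: [507.9, 180.0, 227.2]
tcp_rot: [3.142, 0.002, 0.288]
contact_force: [1.9, -0.3, -0.7]
grip_width: 35.5
```

Run:
```python
from h import *
to(505,1,225,.344)
```

```text
t 6.32 P [507.9 180.  227.2] rot [3.142e+00 2.000e-03 2.880e-01] F [ 1.9 -0.3 -0.7] g 35.5
delta -53.6 170.8 2.2 rz -0.056
```

Emit:
step_arm([
  [-54, 171, 0, 0, 0, -0.056],
  [-54, 171, 0, 0, 0, -0.056],
  [-54, 171, 0, 0, 0, -0.056],
  [-54, 171, 0, 0, 0, -0.056],
  [-54, 171, 0, 0, 0, -0.056],
])

```text
time: 6.73
tool_pos: [503.9, -2.5, 227.4]
tcp_rot: [3.141, 0.003, 0.335]
contact_force: [1.7, -0.6, -1.6]
grip_width: 35.7
```

Emit:
step_arm([
  [0, 0, 0, 0, 0, 0],
  [0, 0, 0, 0, 0, 0],
  [0, 0, 0, 0, 0, 0],
])

```text
time: 6.98
tool_pos: [504.6, 3.2, 227.9]
tcp_rot: [-3.14, 0.001, 0.339]
contact_force: [0.6, 0.4, -2.3]
grip_width: 36.0
```

Run:
```python
from h import *
import pickle
W=cap('wrist'); pickle.dump(W,open('g.pkl','wb')); to(528.5,1,225,.344)
cv2.imwrite('pics/g.png',cv2.resize(W['color'][60:310,150:440,::-1],None,fx=2.4,fy=2.4,interpolation=cv2.INTER_CUBIC))
print(proj(W,(528.5,1,78)))
```

```text
t 7.03 P [504.6   3.5 228.1] rot [-3.141e+00  1.000e-03  3.400e-01] F [-0.3  0.2 -1.9] g 35.8
delta 21.6 10.4 3.1 rz -0.004
[270.93476762 161.26530105]
```

View pics/g.png

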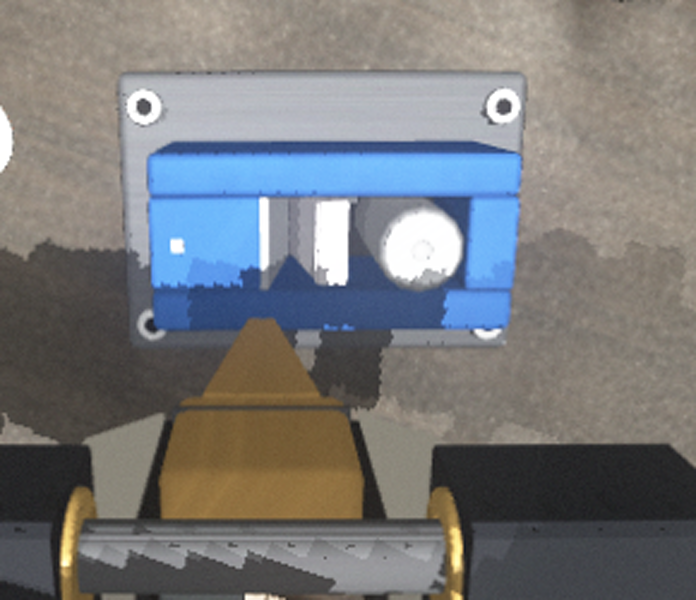

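Run:
```python
from h import *
import pickle
W=pickle.load(open('g.pkl','rb'))
f=lambda u,v,z: onz(W,150+u/2.4,60+v/2.4,z)
c,s=np.cos(.344),np.sin(.344)
P=np.array([504.6,3.5,0])
for n,u,v,z in [('gap',288.5,241.5,78),('shaft',422,248,89),('tipfront',261,318,136.5),('tipL',247,318,136.5),('tipR',275,318,136.5),('headFront',264,403,196.5),('hubL',151,197,78),('hubR',520,197,78)]:
    q=f(u,v,z); d=q-P; print(n,q.round(1),'along hub x,y from TCP',(d[0]*c+d[1]*s).round(1),(-d[0]*s+d[1]*c).round(1))
```

```text
gap [528.8   1.8  78. ] along hub x,y from TCP 22.2 -9.8
shaft [543.6 -40.6  89. ] along hub x,y from TCP 21.9 -54.7
tipfront [515.    7.  136.5] along hub x,y from TCP 11.0 -0.2
tipL [513.6  10.8 136.5] along hub x,y from TCP 11.0 3.8
tipR [516.3   3.3 136.5] along hub x,y from TCP 10.9 -4.2
headFront [513.3   5.7 196.5] along hub x,y from TCP 8.9 -0.9
hubL [527.7  52.   78. ] along hub x,y from TCP 38.1 37.9
hubR [570.5 -68.7  78. ] along hub x,y from TCP 37.7 -90.2
```

Emit:
step_arm([
  [23, 10.2, 0, 0, 0, 0],
  [23, 10.2, 20, 0, 0, 0],
  [23, 10.2, 40, 0, 0, 0],
  [23, 10.2, 45, 0, 0, 0],
  [23, 10.2, 45, 0, 0, 0],
])

```text
time: 7.45
tool_pos: [528.9, 1.7, 182.0]
tcp_rot: [-3.14, 0.004, 0.341]
contact_force: [-0.5, 0.4, -1.7]
grip_width: 35.9
```

Emit:
step_arm([
  [0, 0, 8, 0, 0, 0],
  [0, 0, 16, 0, 0, 0],
  [0, 0, 22, 0, 0, 0],
  [0, 0, 25, 0, 0, 0],
  [0, 0, 25, 0, 0, 0],
])

```text
time: 7.87
tool_pos: [529.6, 0.4, 158.0]
tcp_rot: [-3.141, 0.001, 0.339]
contact_force: [-0.6, 0.1, -0.7]
grip_width: 35.8
```

Run:
```python
from h import *
import pickle
W=cap('wrist'); pickle.dump(W,open('i.pkl','wb')); to(528.5,1,137,.344)
a=cv2.resize(W['color'][60:310,150:440],(580,500))
b=cap('side')['color'][80:205,210:310]; b=cv2.resize(b,(400,500),interpolation=cv2.INTER_CUBIC)
i=np.hstack([a,b])[:,:,::-1];cv2.imwrite('pics/i.png',cv2.resize(i,(800,408)))
```

```text
t 7.92 P [5.299e+02 3.000e-01 1.585e+02] rot [-3.142  0.     0.339] F [ 0.8  0.5 -0.8] g 35.4
delta -1.1 -1.1 21.5 rz -0.005
```

View pics/i.png

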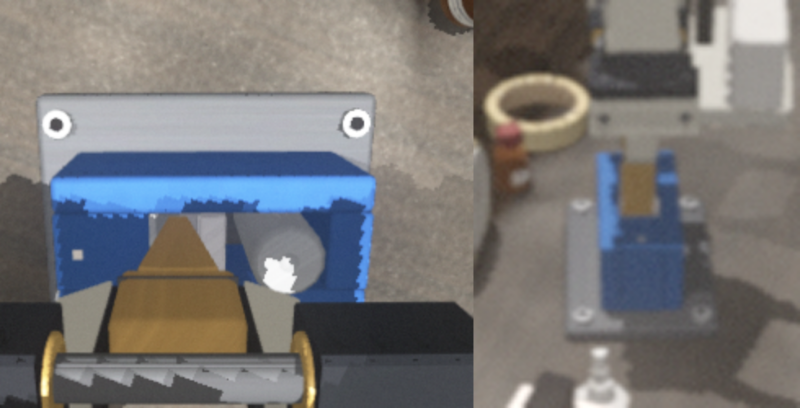

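The tip is in the gap between the far wall and the shoe with no contact force, so I'll keep going down.

Emit:
step_arm([
  [0, 0, 5, 0, 0, 0],
  [0, 0, 10, 0, 0, 0],
  [0, 0, 13, 0, 0, 0],
  [0, 0, 15, 0, 0, 0],
  [0, 0, 15, 0, 0, 0],
])

```text
time: 8.38
tool_pos: [529.7, 0.4, 143.0]
tcp_rot: [-3.141, 0.001, 0.339]
contact_force: [0.3, 0.3, -1.0]
grip_width: 35.5
```

Emit:
step_arm([
  [0, 0, 2, 0, 0, 0],
  [0, 0, 4, 0, 0, 0],
  [0, 0, 5, 0, 0, 0],
  [0, 0, 5, 0, 0, 0],
])

```text
time: 8.72
tool_pos: [530.0, 0.6, 138.6]
tcp_rot: [-3.141, -0.0, 0.339]
contact_force: [-0.1, 1.8, -0.3]
grip_width: 35.8
```

Emit:
step_arm([
  [0, 0, 1, 0, 0, 0],
  [0, 0, 1, 0, 0, 0],
  [0, 0, 1, 0, 0, 0],
])

```text
time: 8.97
tool_pos: [530.1, 0.5, 137.8]
tcp_rot: [3.142, -0.001, 0.339]
contact_force: [-1.1, 2.8, 2.8]
grip_width: 36.0
```

Emit:
step_arm([
  [0, 0, 0, 0, 0, 0],
  [0, 0, 0, 0, 0, 0],
  [0, 0, 0, 0, 0, 0],
  [0, 0, 0, 0, 0, 0],
  [0, 0, 0, 0, 0, 0],
], fingers=60)

```text
time: 9.38
tool_pos: [530.0, 0.1, 137.6]
tcp_rot: [3.141, 0.0, 0.339]
contact_force: [-0.4, 0.1, -0.5]
grip_width: 59.0
```

Emit:
step_arm([
  [0, 0, -10, 0, 0, 0],
  [0, 0, -25, 0, 0, 0],
  [0, 0, -45, 0, 0, 0],
  [0, 0, -60, 0, 0, 0],
  [0, 0, -60, 0, 0, 0],
])

```text
time: 9.8
tool_pos: [531.7, 0.1, 201.4]
tcp_rot: [3.138, -0.006, 0.339]
contact_force: [-0.5, -0.1, 0.5]
grip_width: 60.1
```

Emit:
step_arm([
  [-50, 0, -20, 0, 0, 0],
  [-50, 0, -30, 0, 0, 0],
  [-50, 0, -30, 0, 0, 0],
  [-50, 0, -30, 0, 0, 0],
  [-50, 0, -30, 0, 0, 0],
], fingers=0)

```text
time: 10.22
tool_pos: [483.2, -16.2, 227.2]
tcp_rot: [3.141, -0.0, 0.339]
contact_force: [-0.1, -1.0, -0.5]
grip_width: 31.4
```

Run:
```python
from h import *
import pickle
W=cap('wrist'); pickle.dump(W,open('j.pkl','wb')); to(529,1,170,.344)
a=cv2.resize(W['color'][60:310,150:440],(580,500))
b=cap('side')['color'][80:205,210:310]; b=cv2.resize(b,(400,500),interpolation=cv2.INTER_CUBIC)
i=np.hstack([a,b])[:,:,::-1];cv2.imwrite('pics/j.png',cv2.resize(i,(800,408)))
```

```text
t 10.27 P [483.2 -16.1 226.9] rot [-3.141  0.     0.339] F [-0.6 -0.9 -0.5] g 27.4
delta 48.9 -0.9 56.9 rz -0.005
```

View pics/j.png

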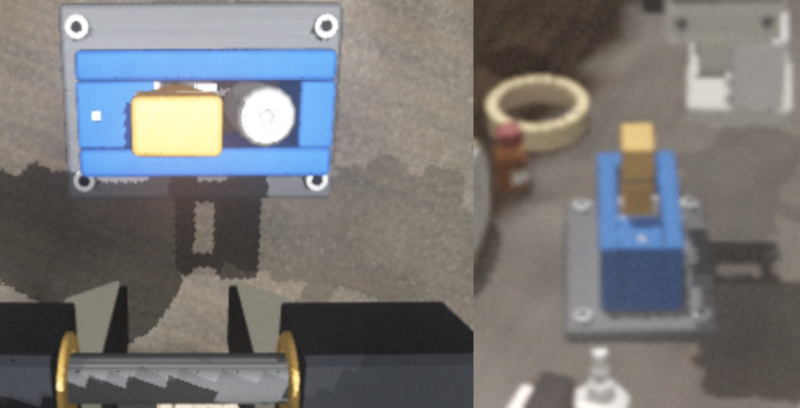

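The key stands upright and is released, with its head centre at (177,124) in the crop. Now I'll work out the push point.

Run:
```python
from h import *
import pickle
W=pickle.load(open('j.pkl','rb'))
for u,v in [(177,125),(131,96),(222,96),(222,156),(131,156)]: print(onz(W,150+u*.6125,60+v*.6125,143).round(1))
q=onz(W,150+177*.6125,60+125*.6125,143); to(q[0],q[1],175,.344)
```

```text
[530.4   0.7 143. ]
[535.   21.1 143. ]
[546.7 -11.9 143. ]
[524.9 -20.1 143. ]
[512.9  13.8 143. ]
t 10.32 P [483.1 -16.1 226.8] rot [-3.141e+00  1.000e-03  3.390e-01] F [-0.7  0.3 -0.5] g 23.4
delta 50.2 -0.1 51.8 rz -0.005
```

Emit:
step_arm([
  [25, 0, 0, 0, 0, 0],
  [50, 1, 10, 0, 0, 0],
  [50, 1, 30, 0, 0, 0],
  [50, 1, 45, 0, 0, 0],
  [50, 1, 50, 0, 0, 0],
])

```text
time: 10.73
tool_pos: [529.4, -0.0, 174.3]
tcp_rot: [-3.139, 0.005, 0.34]
contact_force: [-0.9, -0.1, -0.2]
grip_width: 0.2
```

Emit:
step_arm([
  [0, 0, 0, 0, 0, 0],
  [0, 0, 0, 0, 0, 0],
  [0, 0, 3, 0, 0, 0],
  [0, 0, 5, 0, 0, 0],
  [0, 0, 7, 0, 0, 0],
])

```text
time: 11.15
tool_pos: [530.6, -0.7, 171.1]
tcp_rot: [3.141, -0.001, 0.339]
contact_force: [-0.7, -1.1, -1.0]
grip_width: 0.4
```

Emit:
step_arm([
  [0, 0, 1.5, 0, 0, 0],
  [0, 0, 3, 0, 0, 0],
  [0, 0, 4.5, 0, 0, 0],
  [0, 0, 6, 0, 0, 0],
  [0, 0, 6, 0, 0, 0],
])

```text
time: 11.57
tool_pos: [530.6, -0.7, 164.8]
tcp_rot: [3.141, -0.001, 0.339]
contact_force: [0.5, -0.1, 3.8]
grip_width: 0.2
```

Emit:
step_arm([
  [0, 0.3, 2, 0, 0, 0],
  [0, 0.6, 4, 0, 0, 0],
  [0, 0.9, 6, 0, 0, 0],
  [0, 1.2, 8, 0, 0, 0],
  [0, 1.2, 8, 0, 0, 0],
])

```text
time: 11.98
tool_pos: [531.0, -1.8, 156.6]
tcp_rot: [3.141, -0.001, 0.339]
contact_force: [0.2, -0.7, 3.4]
grip_width: -0.0
```

Emit:
step_arm([
  [0, 0.3, 2, 0, 0, 0],
  [0, 0.6, 4, 0, 0, 0],
  [0, 0.9, 6, 0, 0, 0],
  [0, 1.2, 8, 0, 0, 0],
  [0, 1.2, 8, 0, 0, 0],
])

```text
time: 12.4
tool_pos: [531.3, -3.0, 148.6]
tcp_rot: [3.141, -0.0, 0.339]
contact_force: [0.0, -0.1, 2.7]
grip_width: 0.4
```

Emit:
step_arm([
  [0, 0.2, 1.5, 0, 0, 0],
  [0, 0.4, 3, 0, 0, 0],
  [0, 0.6, 4, 0, 0, 0],
  [0, 0.6, 5, 0, 0, 0],
  [0, 0.6, 5, 0, 0, 0],
])

```text
time: 12.82
tool_pos: [531.6, -3.6, 143.8]
tcp_rot: [3.141, -0.001, 0.339]
contact_force: [2.0, -1.5, 3.5]
grip_width: 0.6
```

Still moving at about 3 N. I'll press in 1 mm steps until it lands.

Emit:
step_arm([
  [0, 0.1, 0.7, 0, 0, 0],
  [0, 0.2, 1.4, 0, 0, 0],
  [0, 0.2, 2, 0, 0, 0],
  [0, 0.2, 2, 0, 0, 0],
])

```text
time: 13.15
tool_pos: [531.8, -3.9, 142.0]
tcp_rot: [3.141, -0.001, 0.339]
contact_force: [0.4, -1.6, 6.2]
grip_width: 0.4
```

Emit:
step_arm([
  [0, 0, 0.5, 0, 0, 0],
  [0, 0, 1, 0, 0, 0],
  [0, 0, 1, 0, 0, 0],
  [0, 0, 1, 0, 0, 0],
])

```text
time: 13.48
tool_pos: [532.1, -4.0, 141.6]
tcp_rot: [3.14, -0.002, 0.339]
contact_force: [-0.0, -2.2, 9.3]
grip_width: 0.3
```

Emit:
step_arm([
  [0, 0, 0.5, 0, 0, 0],
  [0, 0, 1, 0, 0, 0],
  [0, 0, 1.5, 0, 0, 0],
  [0, 0, 1.5, 0, 0, 0],
])

```text
time: 13.82
tool_pos: [532.4, -4.3, 141.2]
tcp_rot: [3.139, -0.003, 0.339]
contact_force: [-2.6, -3.1, 16.5]
grip_width: 0.6
```

Emit:
step_arm([
  [0, 0, 0.5, 0, 0, 0],
  [0, 0, 1, 0, 0, 0],
  [0, 0, 1.5, 0, 0, 0],
  [0, 0, 1.5, 0, 0, 0],
])

```text
time: 14.15
tool_pos: [532.6, -4.4, 141.0]
tcp_rot: [3.138, -0.004, 0.339]
contact_force: [-4.4, -3.4, 27.2]
grip_width: 0.5
```

It's stopped hard at 141.0, which puts the head underside at 78, so it is home. I'll retreat and check.

Emit:
step_arm([
  [0, 0, -3, 0, 0, 0],
  [0, 0, -10, 0, 0, 0],
  [0, 0, -30, 0, 0, 0],
  [0, 0, -60, 0, 0, 0],
  [0, 0, -90, 0, 0, 0],
])

```text
time: 14.57
tool_pos: [530.3, -3.3, 227.5]
tcp_rot: [-3.14, 0.004, 0.339]
contact_force: [0.6, 0.0, 0.9]
grip_width: 0.7
```

Emit:
step_arm([
  [-50, 0, 0, 0, 0, 0],
  [-50, 0, 0, 0, 0, 0],
  [-50, 0, 0, 0, 0, 0],
  [-50, 0, 0, 0, 0, 0],
  [-50, 0, 0, 0, 0, 0],
])

```text
time: 14.98
tool_pos: [484.8, -20.1, 227.2]
tcp_rot: [-3.141, 0.0, 0.339]
contact_force: [-0.3, 0.3, 0.5]
grip_width: 0.2
```

Run:
```python
from h import *
W=cap('wrist'); to(530,0,230,.344)
a=cv2.resize(W['color'][60:310,150:440],(580,500))
b=cap('side')['color'][80:205,210:310]; b=cv2.resize(b,(400,500),interpolation=cv2.INTER_CUBIC)
i=np.hstack([a,b])[:,:,::-1];cv2.imwrite('pics/k.png',cv2.resize(i,(800,408)))
c,s=np.cos(.342),np.sin(.342)
S=cap('side')
k=np.array([528.8+4*s,1.4-4*c])
for z in (116,119,122): print('wrist',proj(W,(*k,z)).round(1),'side',proj(S,(*k,z)).round(1))
np.save('kk.npy',k)
import pickle;pickle.dump(W,open('k.pkl','wb'))
```

```text
t 15.03 P [484.9 -20.  227.2] rot [-3.141  0.     0.339] F [-0.5 -0.1 -0.8] g 0.0
delta 49.2 -3.9 -2.8 rz -0.005
wrist [256.6 134.3] side [261.  129.3]
wrist [256.6 134.8] side [261.  128.3]
wrist [256.6 135.3] side [261.  127.2]
```

View pics/k.png

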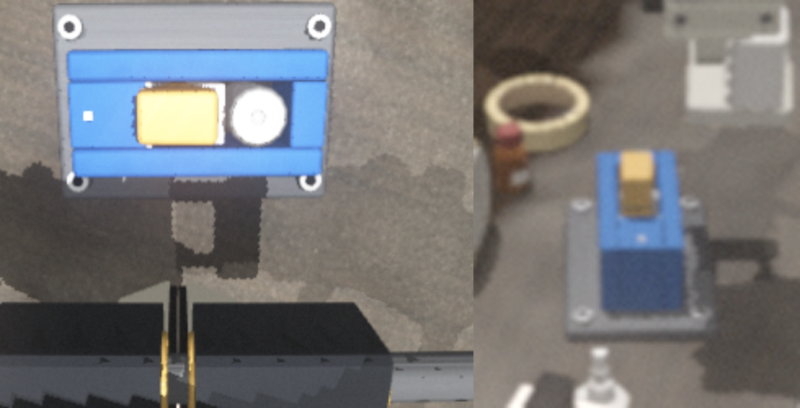

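The picture shows the head flush on the hub, centred at (178,117), with the shoe up against the shaft. The arm is clear, so I'm handing in.

```bash
python3 -c "
from plant import bot
print(bot.close_job())"
```

```text
the job is handed in; nothing more can be done
None
```

The brass key is home in the blue hub, and I handed the job in at about 15 s. I took it from the white rack, stood it point down in the gap and let go. Then I pushed it down with closed fingers at about 3–9 N until it stopped hard, pressing up to 27 N on the stop.

- **Height:** at the stop the fingertips were at z = 116 mm, which puts the underside of the head at the hub's top, 78 mm.
- **Last pictures:** they show the head flat on the hub, moved towards the shaft, with the shoe against the shaft and the gripper clear. The head centre was about 3 px from where I predicted, which is within the calibration error.
- **Not measured:** I judged the shoe's travel from the picture and the hard stop only.
- **Plain key:** I never touched the black-headed key. It was still in the rack when I last saw it, just after lifting the brass key.

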